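# Step a board carrier under the inspection probe

## Task

Using the orange grip post, slide the carrier on its x-y slides until the yellow probe tip stands right over the middle of the red dot, and hold it still there for two seconds so the probe can read that board. Then slide on until the tip stands right over the middle of the blue dot, and let go, leaving it there. Keep all four little boards lying in their pockets, do not touch the probe or its post, and leave the other things on the bench where they are.

Things in the scene. Friction and masses are not known exactly. Their poses are not given: they have to be found in the camera images.
- stage: grey base plate of the x-y stage, fixed to the bench, 350 x 150 x 12 mm; origin on the bench surface under the stage, its x axis is the first slide's direction (away from the robot, towards the probe post), y the second slide's, z up. The plate runs from x = -105 to +245 mm.
- grip_post (a point): centre of the grip on the orange upright post on the carrier's tongue, on the post's axis. Round post 18 mm in diameter, 40 mm tall; this point is 24 mm above the top of the tongue (30 mm wide, aluminium) and 16 mm below the post's top. The post stands 110 mm from the middle of the tray, towards the robot, and the tray moves with it without turning.
- tray_floor (a point): centre of the pocket floors of the black carrier tray (76 x 88 mm, walls 5 mm above the floor, 2 x 2 pockets of 33.5 x 39.5 mm, 36.5 mm apart along x and 42.5 mm along y). Axes parallel to the stage's.
- probe_tip (a point): lower end of the yellow slanted probe needle (6 mm thick), fixed, about 9 mm above the boards' dots. Its place over the stage varies by some cm. The needle rises at 45 degrees away from it along the probe body's +x.
- probe: the fixed probe: a red 40 mm foot block on the stage plate with a steel post (18 mm in diameter, top 162 mm above the bench), a dark arm and the slanted needle. Origin on the bench level straight below the tip, which is 53 mm up; the post stands 125 mm from there along its +x. Fragile: not to be touched.
- slide_y: the moving carrier as a whole: black tray, aluminium tongue and orange post; origin under the middle of the tray, 3 mm below tray_floor, axes parallel to the stage's. About 3 N moves the slides. Travel in the stage frame: post from x = -140 (where it starts) to 0 mm and y = -48 to +48 mm; every board can be brought under the tip within it.
- board_red: loose green circuit board 31 x 37 x 3 mm lying in one of the tray's pockets (any of the four), with a black chip in its middle (top 6 mm above its underside) bearing a red dot; origin at the centre of its underside.
- red_dot (a point): centre of the red dot (16 mm in diameter), on the chip in the middle of its board, 7 mm above the board's underside.
- board_blue: loose green circuit board 31 x 37 x 3 mm lying in one of the tray's pockets (any of the four), with a black chip in its middle (top 6 mm above its underside) bearing a blue dot; origin at the centre of its underside.
- blue_dot (a point): centre of the blue dot (16 mm in diameter), on the chip in the middle of its board, 7 mm above the board's underside.
- board_grey: loose green circuit board 31 x 37 x 3 mm lying in one of the tray's pockets (any of the four), with a black chip in its middle (top 6 mm above its underside) bearing a grey dot; origin at the centre of its underside.
- board_white: loose green circuit board 31 x 37 x 3 mm lying in one of the tray's pockets (any of the four), with a black chip in its middle (top 6 mm above its underside) bearing a white dot; origin at the centre of its underside.
- solder_reel: blue solder reel standing on its flange left of the stage, 54 mm in diameter, 40 mm tall; origin at the centre of its underside. Bystander.
- screwdriver: screwdriver 160 mm long lying right of the stage. Bystander.
- flux_bottle: small bottle, 40 mm in diameter, 85 mm tall, red cap; far left. Bystander.
- swab_jar: amber jar, 60 mm in diameter, 70 mm tall, white lid; far left. Bystander.
- cleaner_tin: brass bowl of the tip cleaner, 70 mm in diameter, 40 mm tall; far right. Bystander.
- work_block: aluminium soldering block 100 x 60 x 34 mm; right of the robot. Bystander.

How it is judged:
On the way:
1. the probe tip is over the red dot and the carrier held still there for a second (horizontal distance between red_dot and probe_tip below 0.007 m and linear speed of slide_y below 0.01 m/s), for 1 s.
At the end, for the whole second after the job is handed in: The probe tip is over the blue dot (within 7 mm of its centre, seen from above), the carrier is at rest, and all four boards lie on their pocket floors (within 4 mm) (horizontal distance between blue_dot and probe_tip below 0.007 m and linear speed of slide_y below 0.01 m/s and z of each of board_red, board_blue, board_grey, board_white in the frame of tray_floor below 0.004 m); the robot touches nothing.
It fails at once if the probe or its post is touched (over 1 N) (contact force between probe and anything else above 1 N).
It fails at once if a board is lifted more than 6 mm from its pocket floor (z of any of board_red, board_blue, board_grey, board_white in the frame of tray_floor above 0.006 m).
It fails at once if another thing on the bench is moved by more than 25 mm (distance of any of solder_reel, screwdriver, flux_bottle, cleaner_tin, work_block, swab_jar from where it was at the start of the episode above 0.025 m).
It also fails if it takes over 40 s, if anything falls off the work surface, if the arm or the gripper's body presses on something with over 40 N, if the wrist force passes 120 N, or if a joint passes its speed limit or range.

## Robot

A 6-joint arm with a two-finger parallel gripper is mounted at the origin on the work surface. World frame = base frame: x ahead of the robot, y to its left, z up, the work surface at z = 0. Lengths are in m, angles in rad, forces in N, time in s.
With the tool pointing down it reaches from about 0.325 to 0.75 m from the base axis. Payload 7.6 kg.
Tool frame: the origin (TCP) lies at the centre of the arm's flange, where the gripper is bolted on; the fingertips stand 173 mm ahead of it and the grasp point (between the pads) lies 155 mm ahead of it; z points along the fingers, y is the line along which they close (so a half turn about z gives the same grasp; the last joint's range is limited). The gripper opens to 85 mm and grips with 20 to 120 N. Pads are 22 mm wide; open, the fingers measure 114 mm over their backs; the gripper's body (76 mm by 85 mm) begins 54 mm behind the grasp point. The pads swing forward as they close: fully open they stand 13 mm farther back than shut.
Start: joints at [1.095, 0.052, 1.401, -0, 1.689, -0.07], TCP at [0.207, 0.482, 0.405] pointing down, gripper open.
Joint ranges: [-2.9, 2.9], [-0.91, 2.17], [0.12, 2.37], [-1.06, 4.2], [0.26, 2.73], [-2.93, 2.93]. Speed limits (rad/s): [2.57, 2.57, 3.01, 3.14, 3.14, 3.14].

## Interface

Orientations are given as a unit quaternion [x, y, z, w].
In Python, from station import readout, camera, workorder gives the robot as it stands.
- The arm moves only by the shell command python3 -m inch 'ROWS' [OPENING]. ROWS is JSON, a list of rows, each an object of numbers: "dx", "dy", "dz": the shift along the world's x, y, z normalised to -1 to 1, where 1 is 50 cm; "twist": the turn about the world's z normalised to -1 to 1, where 1 is 180 degrees. In form: [{"dx": .., "dy": .., "dz": .., "twist": ..}, ...]. A call has exactly 10 rows; each row is the pose to reach, as a shift and turn from the pose commanded when the call began, turning the shorter way round; what a row does not reach only later rows make up. A row lasts 1/10 s, in which the tool goes at most 50 mm and 8.59 degrees, less where a joint would pass 70% of its speed; a pose out of reach is approached as far as the arm can. A call with a number of a shift or a turn outside -1 to 1 is refused whole. A call with a gripper value outside its range is refused whole. OPENING is the opening, from 0 (shut) to 1 (fully open), set as the call begins (- or left out, the last holds). The fingers move at their own pace and stop on an object; the grip force is fixed at half the most. Time passes only in rows, so rows that repeat a pose let the fingers close, or fill a call up. It gives the time, the measured TCP pose, the force, the opening and the grip force at its end, in the units of the state.
- readout.read_state(): the state, without advancing time (a new reading comes with each control period).
- camera(name): name is "scene" or "side" or "wrist"; returns a dict with "frame" (384x512x3 uint8, red, green, blue), "K" (3x3 intrinsics, pixels), "R" (3x3) and "t" (3): a world point X has camera coordinates R X + t. Camera axes: x right, y down, z forward; pixel columns grow to the right and rows downward; lengths in m; the calibration is good to about 2 mm. A picture is of the moment at which its call begins. There is no depth.
- workorder.finish_job(): hands the job in; it is judged then, once.
The state is a dict: "clock": time; "joint_pos": joint angles; "qvel": joint speeds; "joint_efforts": joint torques, N m; "eef_pos": TCP position; "ee_rot": TCP orientation; "ft_force": force on the tool from outside, world axes, zero at the start; "ft_torque": the same for the moment, N m; "gripper_width": finger opening in m; "finger_force": force on a finger pad.
Only numpy, scipy, OpenCV 4.12 (cv2) and the standard library are available. Lean on these libraries where they do the work, as an engineer would, in place of code of your own. Each camera call takes 0.05 s, during which the arm holds its last target. There are 200 camera calls.

## Working session

There is one attempt and no reset: what is moved stays moved. The work goes in short steps, Python scripts to look and compute and a shell command to move; the robot and the scene stay as the last step left them, time stands still between calls to the robot, and variables do not carry over. Pictures are saved under pics/ and viewed, at most 10 in all, crops included, and the job is handed in when it is done.

```bash
mkdir -p pics; python3 - <<'E'
from station import readout, camera
import cv2,numpy as np,pickle
d={}
for n in ("scene","side","wrist"):
    c=camera(n); d[n]=c
    cv2.imwrite(f"pics/{n}0.png",c["frame"][:,:,::-1])
    print(n,(-c["R"].T@c["t"]).round(3), c["K"][0,0].round(1))
pickle.dump(d,open("c0.pkl","wb"))
s=readout.read_state();print(s["eef_pos"],s["ee_rot"],s["clock"],s["gripper_width"])
E
```

```text
scene [ 1.053 -0.483  1.007] 387.6
side [0.08  1.227 0.853] 406.4
wrist [0.132 0.515 0.373] 270.7
[0.20721061 0.48235788 0.4040944 ] [ 2.01501290e-01  9.79488091e-01 -5.33841226e-04 -1.59277765e-04] 0.15 0.08547528579627253
```

View pics/scene0.png

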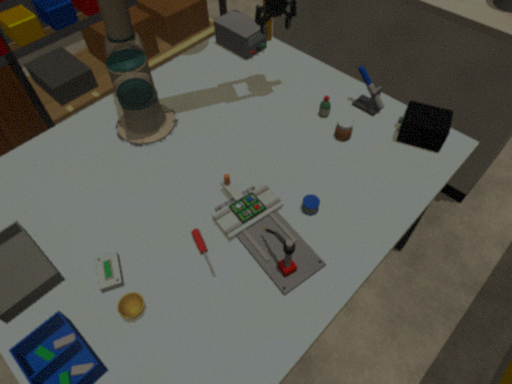

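View pics/side0.png

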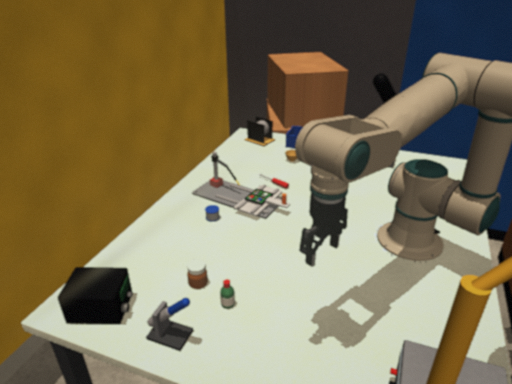

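The scene view shows the stage around (265,235), with the orange post at (227,180), the tray at (247,207) and the probe foot at (288,268). The side view has the tray near (260,197) and the post near (284,199). I'll enlarge both.

```bash
cat > h.py <<'E'
import numpy as np,cv2
def ray(c,uv):
    o=-c["R"].T@c["t"]; d=c["R"].T@np.linalg.solve(c["K"],[*uv,1]); return o,d/np.linalg.norm(d)
def plane(c,uv,z):
    o,d=ray(c,uv); return o+d*(z-o[2])/d[2]
def proj(c,X):
    p=c["K"]@(c["R"]@np.asarray(X)+c["t"]); return p[:2]/p[2]
def tri(rs):
    A=[np.eye(3)-np.outer(d,d) for o,d in rs]
    return np.linalg.solve(sum(A),sum(a@o for a,(o,d) in zip(A,rs)))
def blobs(c,lo,hi,box,n=1):
    h=cv2.cvtColor(c["frame"],cv2.COLOR_RGB2HSV); m=cv2.inRange(h,lo,hi)
    k=np.zeros_like(m); x0,y0,x1,y1=box; k[y0:y1,x0:x1]=m[y0:y1,x0:x1]
    N,L,S,C=cv2.connectedComponentsWithStats(k)
    i=1+np.argsort(-S[1:,4])[:n]
    return [(C[j].round(1).tolist(),S[j].tolist()) for j in i]
E
python3 - <<'E'
import pickle,cv2,numpy as np
from h import *
d=pickle.load(open("c0.pkl","rb"))
a=d["scene"]["frame"][165:295,205:335,::-1]; b=d["side"]["frame"][145:225,185:297,::-1]
cv2.imwrite("pics/crop0.png",np.hstack([cv2.resize(a,(400,400),interpolation=2),cv2.resize(b,(400,286),interpolation=2)]) if 0 else np.hstack([cv2.resize(a,(480,480),interpolation=2),cv2.copyMakeBorder(cv2.resize(b,(320,229),interpolation=2),0,251,0,0,0)]))
s=d["scene"];
for n,uv in dict(c1=(289,290),c2=(324,264)).items(): print(n,plane(s,uv,.012).round(3))
for n,uv in dict(post=(227,180)).items(): print(n,plane(s,uv,.06).round(3))
print(blobs(s,(5,120,80),(18,255,255),(215,165,240,195)), blobs(d["side"],(5,120,80),(18,255,255),(270,185,297,212)))
E
```

```text
c1 [ 0.82  -0.137  0.012]
c2 [ 0.841 -0.012  0.012]
post [ 0.455 -0.013  0.06 ]
[([226.6, 178.4], [224, 175, 5, 10, 30])] [([283.6, 198.3], [282, 194, 4, 10, 36])]
```

View pics/crop0.png

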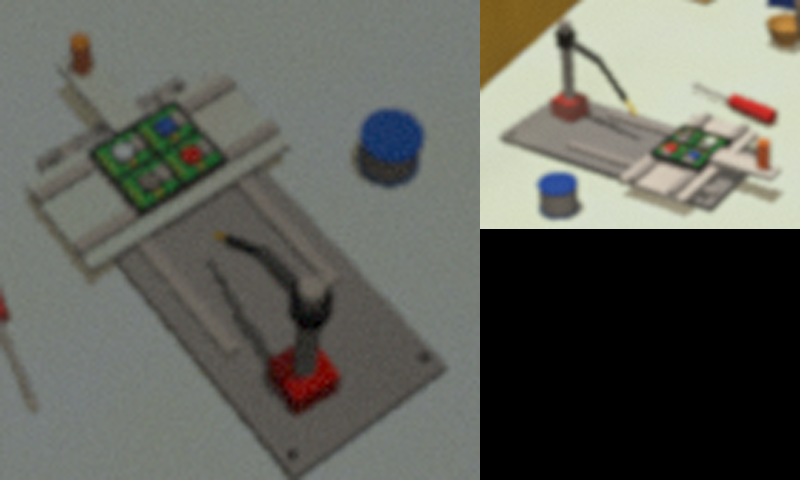

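The crops show the post, the four dots and the probe tip clearly. In full scene pixels, red is near (257,207), blue (250,199) and the tip (264,229). Next I triangulate.

```bash
python3 - <<'E'
import pickle
from h import *
d=pickle.load(open("c0.pkl","rb"));s,q,w=d["scene"],d["side"],d["wrist"]
k=130/480; S=lambda u,v:(205+u*k-.36,165+v*k-.36)
kk=.35; Q=lambda u,v:(185+(u-480)*kk-.3,145+v*kk-.3)
print("post",tri([ray(s,(226.6,178.4)),ray(q,(283.6,198.3))]).round(4))
print("tip",tri([ray(s,S(217,236)),ray(q,Q(632,111))]).round(4), plane(s,S(217,236),.053).round(4))
for n,a in dict(red=(192,155),blue=(167,126),white=(127,151),grey=(155,180)).items(): print(n,plane(s,S(*a),.044).round(4))
L=[plane(s,S(*a),.012)[:2] for a in [(118,260),(292,478),(443,369)]]
e=L[1]-L[0];f=L[2]-L[1];print("yaw",np.degrees(np.arctan2(e[1],e[0])),np.degrees(np.arctan2(f[1],f[0]))-90,np.hypot(*f))
print("wrist axes in world\n",w["R"].T.round(3), -w["R"].T@w["t"])
for n,a in dict(reel=(390,135)).items(): print(n,plane(s,S(*a),.04))
E
```

```text
post [ 0.4519 -0.01    0.0623]
tip [ 0.6586 -0.0621  0.0565] [ 0.6553 -0.0614  0.053 ]
red [ 0.5841 -0.0151  0.044 ]
blue [ 0.5488 -0.0081  0.044 ]
white [ 0.5423 -0.0484  0.044 ]
grey [ 0.5791 -0.0531  0.044 ]
yaw -10.66775058479983 -10.595945408925232 0.1455129566783971
wrist axes in world
 [[ 0.396  0.872  0.287]
 [ 0.918 -0.376 -0.125]
 [-0.001  0.313 -0.95 ]] [0.1324799  0.51493898 0.37295795]
reel [0.68813582 0.11269339 0.04      ]
```

```bash
python3 -m inch '[{"dx":0.05,"dy":-0.09,"dz":-0.02,"twist":0.01},{"dx":0.09,"dy":-0.18,"dz":-0.04,"twist":0.02},{"dx":0.14,"dy":-0.27,"dz":-0.05,"twist":0.03},{"dx":0.18,"dy":-0.36,"dz":-0.07,"twist":0.04},{"dx":0.23,"dy":-0.45,"dz":-0.09,"twist":0.05},{"dx":0.27,"dy":-0.54,"dz":-0.11,"twist":0.06},{"dx":0.32,"dy":-0.63,"dz":-0.13,"twist":0.07},{"dx":0.36,"dy":-0.72,"dz":-0.15,"twist":0.07},{"dx":0.41,"dy":-0.81,"dz":-0.17,"twist":0.07},{"dx":0.45,"dy":-0.9,"dz":-0.18,"twist":0.07}]' 1
python3 -m inch '[{"dx":0.02,"dy":-0.04,"dz":-0.01},{"dx":0.04,"dy":-0.08,"dz":-0.02},{"dx":0.04,"dy":-0.08,"dz":-0.02},{"dx":0.04,"dy":-0.08,"dz":-0.02},{"dx":0.04,"dy":-0.08,"dz":-0.02},{"dx":0.04,"dy":-0.08,"dz":-0.02},{"dx":0.04,"dy":-0.08,"dz":-0.02},{"dx":0.04,"dy":-0.08,"dz":-0.02},{"dx":0.04,"dy":-0.08,"dz":-0.02},{"dx":0.04,"dy":-0.08,"dz":-0.02}]'
python3 - <<'E'
from station import camera,readout
import cv2,pickle
c=camera("wrist");pickle.dump(c,open("c1.pkl","wb"));cv2.imwrite("pics/w1.png",c["frame"][:,:,::-1])
print(readout.read_state()["eef_pos"])
E
```

```text
clock: 1.15
eef_pos: [0.4276, 0.041, 0.3153]
ee_rot: [0.093, 0.996, 0.0, -0.0]
ft_force: [0.3, 1.1, -0.0]
gripper_width: 0.0853
finger_force: 0.0
[0.42930551 0.03567704 0.31453945]schema error: expected keys dx, dy, dz, twist
```

View pics/w1.png

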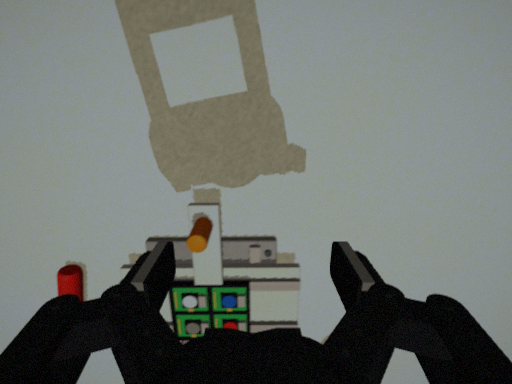

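The wrist view shows the orange post with its top at about (199,243), the white dot at (191,301), blue at (230,301), and the red half hidden at (231,326). Next I compute the post position and the offset to it.

```bash
python3 - <<'E'
import pickle
from h import *
from station import readout
c=pickle.load(open("c1.pkl","rb"));d=pickle.load(open("c0.pkl","rb"))
print(blobs(c,(5,120,80),(20,255,255),(150,190,260,270)),blobs(c,(100,120,50),(125,255,255),(150,270,260,345)),blobs(c,(0,0,150),(180,60,255),(183,292,199,309)))
for z in (.076,.078): print(plane(c,(198.5,243),z).round(4))
print("mid", plane(c,(200.5,236),.066).round(4))
print("tri",tri([ray(c,(200.5,234)),ray(d["scene"],(226.6,178.4)),ray(d["side"],(283.6,198.3))]).round(4))
for n,p in dict(white=(190.5,301),blue=(230,301),grey=(193,327)).items():print(n,plane(c,p,.044).round(4))
s=readout.read_state();print(s["eef_pos"],s["ee_rot"],s["clock"])
E
```

```text
[([196.3, 242.6], [186, 233, 22, 20, 306])] [([228.9, 301.2], [222, 295, 15, 13, 164])] [([189.9, 301.3], [184, 298, 12, 9, 43])]
[ 0.454  -0.0107  0.076 ]
[ 0.453  -0.0101  0.078 ]
mid [ 0.4526 -0.0105  0.066 ]
tri [ 0.4521 -0.0105  0.0625]
white [ 0.5372 -0.047   0.044 ]
blue [ 0.5452 -0.0051  0.044 ]
grey [ 0.5722 -0.0534  0.044 ]
[0.42930551 0.03567704 0.31453945] [ 9.55890605e-02  9.95419339e-01 -1.74609666e-03 -1.46472977e-04] 1.2
```

```bash
python3 -m inch '[{"dx":0.02,"dy":-0.04,"dz":0,"twist":0},{"dx":0.041,"dy":-0.085,"dz":0,"twist":0},{"dx":0.041,"dy":-0.085,"dz":-0.02,"twist":0},{"dx":0.041,"dy":-0.085,"dz":-0.06,"twist":0},{"dx":0.041,"dy":-0.085,"dz":-0.1,"twist":0},{"dx":0.041,"dy":-0.085,"dz":-0.14,"twist":0},{"dx":0.041,"dy":-0.085,"dz":-0.17,"twist":0},{"dx":0.041,"dy":-0.085,"dz":-0.19,"twist":0},{"dx":0.041,"dy":-0.085,"dz":-0.19,"twist":0},{"dx":0.041,"dy":-0.085,"dz":-0.19,"twist":0}]' 1
python3 - <<'E'
from station import camera,readout
import cv2,pickle
d={n:camera(n) for n in("wrist","side","scene")};pickle.dump(d,open("c2.pkl","wb"))
cv2.imwrite("pics/w2.png",cv2.hconcat([d["wrist"]["frame"][:,:,::-1].copy(),cv2.resize(d["side"]["frame"][150:246,210:306,::-1],(288,384),interpolation=2)]))
s=readout.read_state();print(s["eef_pos"],s["ft_force"])
E
```

```text
clock: 2.2
eef_pos: [0.4479, 0.0007, 0.2215]
ee_rot: [0.093, 0.996, 0.0, 0.0]
ft_force: [-0.1, 0.1, 0.0]
gripper_width: 0.0854
finger_force: 0.0
[0.44812209 0.00050618 0.22204239] [0.07218146 0.26051554 0.07638875]
```

View pics/w2.png

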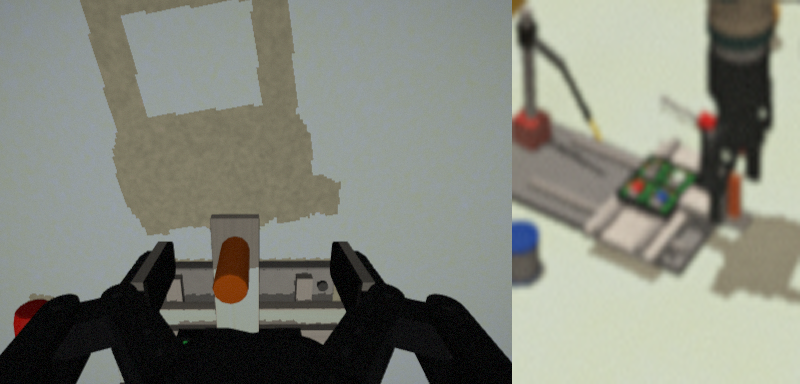

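The post stands off-centre between the fingers, with its top at (231,290) against a finger centre near column 258. The fingers are well clear of it. I'll measure again and correct.

```bash
python3 - <<'E'
import pickle
from h import *
d=pickle.load(open("c2.pkl","rb"));c=d["wrist"];g=pickle.load(open("c1.pkl","rb"))
print(blobs(c,(5,120,80),(20,255,255),(200,220,270,310)))
print("top tri",tri([ray(c,(230.5,289)),ray(g,(197.5,243))]).round(4))
for z in(.074,.078,.082):print(plane(c,(230.5,289),z).round(4))
for z in(.034,.04):print("base",plane(c,(235,245),z).round(4), "tongue end",plane(c,(236,215),z).round(4))
E
```

```text
[([229.9, 283.5], [213, 251, 35, 53, 1012])]
top tri [ 0.4516 -0.0101  0.0805]
[ 0.4565 -0.0116  0.074 ]
[ 0.4535 -0.0107  0.078 ]
[ 0.4504 -0.0097  0.082 ]
base [ 0.4539 -0.0112  0.034 ] tongue end [ 0.4332 -0.0062  0.034 ]
base [ 0.4506 -0.0101  0.04  ] tongue end [ 0.4307 -0.0053  0.04  ]
```

```bash
python3 -m inch '[{"dx":0.004,"dy":-0.011,"dz":-0.003,"twist":0},{"dx":0.008,"dy":-0.022,"dz":-0.006,"twist":0},{"dx":0.008,"dy":-0.022,"dz":-0.006,"twist":0},{"dx":0.008,"dy":-0.022,"dz":-0.006,"twist":0},{"dx":0.008,"dy":-0.022,"dz":-0.006,"twist":0},{"dx":0.008,"dy":-0.022,"dz":-0.006,"twist":0},{"dx":0.008,"dy":-0.022,"dz":-0.006,"twist":0},{"dx":0.008,"dy":-0.022,"dz":-0.006,"twist":0},{"dx":0.008,"dy":-0.022,"dz":-0.006,"twist":0},{"dx":0.008,"dy":-0.022,"dz":-0.006,"twist":0}]' 1
python3 -m inch '[{"dx":0,"dy":0,"dz":0,"twist":0},{"dx":0,"dy":0,"dz":0,"twist":0},{"dx":0,"dy":0,"dz":0,"twist":0},{"dx":0,"dy":0,"dz":0,"twist":0},{"dx":0,"dy":0,"dz":0,"twist":0},{"dx":0,"dy":0,"dz":0,"twist":0},{"dx":0,"dy":0,"dz":0,"twist":0},{"dx":0,"dy":0,"dz":0,"twist":0},{"dx":0,"dy":0,"dz":0,"twist":0},{"dx":0,"dy":0,"dz":0,"twist":0}]' 0
```

```text
clock: 3.35
eef_pos: [0.4518, -0.0105, 0.2181]
ee_rot: [0.093, 0.996, 0.0, 0.0]
ft_force: [0.0, 0.2, -0.0]
gripper_width: 0.0854
finger_force: 0.0
clock: 4.35
eef_pos: [0.4519, -0.0105, 0.2183]
ee_rot: [0.093, 0.996, 0.0, 0.0]
ft_force: [-2.1, -0.5, 3.6]
gripper_width: 0.0166
finger_force: 58.4
```

```bash
python3 -m inch '[{"dx":0.002,"dy":-0.001,"dz":0,"twist":0},{"dx":0.006,"dy":-0.004,"dz":0,"twist":0},{"dx":0.012,"dy":-0.008,"dz":0,"twist":0},{"dx":0.02,"dy":-0.013,"dz":0,"twist":0},{"dx":0.028,"dy":-0.018,"dz":0,"twist":0},{"dx":0.036,"dy":-0.023,"dz":0,"twist":0},{"dx":0.044,"dy":-0.029,"dz":0,"twist":0},{"dx":0.052,"dy":-0.034,"dz":0,"twist":0},{"dx":0.06,"dy":-0.039,"dz":0,"twist":0},{"dx":0.068,"dy":-0.044,"dz":0,"twist":0}]' 0
python3 -m inch '[{"dx":0.008,"dy":-0.005,"dz":0,"twist":0},{"dx":0.016,"dy":-0.01,"dz":0,"twist":0},{"dx":0.024,"dy":-0.016,"dz":0,"twist":0},{"dx":0.032,"dy":-0.021,"dz":0,"twist":0},{"dx":0.04,"dy":-0.026,"dz":0,"twist":0},{"dx":0.048,"dy":-0.031,"dz":0,"twist":0},{"dx":0.056,"dy":-0.037,"dz":0,"twist":0},{"dx":0.064,"dy":-0.042,"dz":0,"twist":0},{"dx":0.072,"dy":-0.047,"dz":0,"twist":0},{"dx":0.076,"dy":-0.05,"dz":0,"twist":0}]' 0
python3 - <<'E'
from station import camera,readout
import cv2,pickle
d={n:camera(n) for n in("wrist","side","scene")};pickle.dump(d,open("c3.pkl","wb"))
f=lambda n,a,b,x,y:cv2.resize(d[n]["frame"][b:b+y,a:a+x,::-1],(400,400),interpolation=2)
cv2.imwrite("pics/w3.png",cv2.hconcat([f("scene",230,190,60,60),f("side",210,160,60,60)]))
s=readout.read_state();print(s["eef_pos"],s["ft_force"])
E
```

```text
clock: 5.35
eef_pos: [0.4863, -0.0328, 0.2183]
ee_rot: [0.093, 0.996, 0.0, 0.0]
ft_force: [-1.4, 1.2, 4.7]
gripper_width: 0.0165
finger_force: 58.5
clock: 6.35
eef_pos: [0.5243, -0.0579, 0.2183]
ee_rot: [0.093, 0.996, 0.0, 0.0]
ft_force: [-1.6, 2.4, 5.3]
gripper_width: 0.0164
finger_force: 58.5
[ 0.5242394  -0.05791602  0.21824695] [ 1.8015751  -0.38680425  4.01029246]
```

View pics/w3.png

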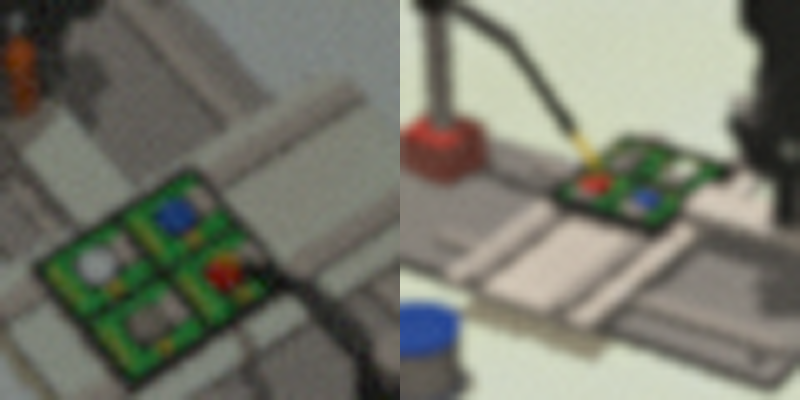

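The scene crop has the red dot near (224,272), with the needle coming in beside it. The side crop has the tip at (597,167), just above red at (597,185). I'll measure the yellow tip and the dots by colour.

```bash
python3 - <<'E'
import pickle
from h import *
a=pickle.load(open("c0.pkl","rb"));b=pickle.load(open("c3.pkl","rb"))
def pts(c,lo,hi,box):
    h=cv2.cvtColor(c["frame"],cv2.COLOR_RGB2HSV);m=cv2.inRange(h,lo,hi);x0,y0,x1,y1=box
    v,u=np.nonzero(m[y0:y1,x0:x1]);return np.c_[u+x0,v+y0]
Y=((16,110,60),(34,255,255))
print("scene y",pts(a["scene"],*Y,(255,222,275,236)).tolist());print("side y",pts(a["side"],*Y,(225,170,250,190)).tolist(),pts(b["side"],*Y,(230,175,245,190)).tolist())
red=((0,130,60),(6,255,255));blu=((105,110,50),(125,255,255))
for n,bs,bd in(("scene",(250,215,275,240),(245,212,270,230)),("side",(232,180,247,196),(240,183,256,198))):
    for nm,k,bb in(("red",red,bs),("blue",blu,bd)):
        p=pts(b[n],*k,bb); m=p.mean(0); print(n,nm,len(p),m.round(2),plane(b[n],m,.044).round(4))
    print("white" ,plane(b[n],(244.4,229.6),.044).round(4) if n=="scene" else "")
for t in((.656,-.0615,.053),):print(proj(a["scene"],t),proj(a["side"],t))
E
```

```text
scene y [[263, 228], [264, 228], [265, 228], [264, 229], [265, 229]]
side y [] [[238, 183], [239, 183], [238, 184], [239, 184], [238, 185], [239, 185], [240, 185], [241, 188]]
scene red 10 [262.8 231. ] [ 0.6558 -0.0647  0.044 ]
scene blue 18 [256.17 222.28] [ 0.6214 -0.0563  0.044 ]
white [ 0.6137 -0.0975  0.044 ]
side red 5 [238.8 187.4] [ 0.6536 -0.0536  0.044 ]
side blue 5 [246.8 189.4] [ 0.6177 -0.0501  0.044 ]
white 
[263.5858591  228.72410562] [238.96713553 184.40727277]
```

```bash
python3 - <<'E'
import pickle
from h import *
b=pickle.load(open("c3.pkl","rb"));s,q=b["scene"],b["side"]
for sp,qp in(((263.3,228.5),(240,185.8)),((263.6,228.3),(239.6,185.2)),((263,228.8),(239.3,185.5))):
    t=tri([ray(s,sp),ray(q,qp)]);print(t.round(4),[plane(s,sp,.053).round(4)[:2],plane(q,qp,.053).round(4)[:2]])
x=np.array([.6542,-.0607,.044]);print(proj(s,x),proj(q,x),proj(s,x+[0,0,.009]),proj(q,x+[0,0,.009]))
# dots tri
print(tri([ray(s,(263.2,230.4)),ray(q,(239.1,187.4))]),tri([ray(s,(256.2,222.3)),ray(q,(246.8,189.4))]))
E
```

```text
[ 0.6519 -0.0598  0.0481] [array([ 0.6549, -0.0615]), array([ 0.6477, -0.0526])]
[ 0.6534 -0.0597  0.0507] [array([ 0.6551, -0.0604]), array([ 0.6511, -0.0565])]
[ 0.6538 -0.0608  0.0489] [array([ 0.6549, -0.0628]), array([ 0.6513, -0.0539])]
[263.32935067 229.8102526 ] [239.36226906 186.53552337] [263.31691437 228.18140417] [239.30308042 184.57834024]
[ 0.65448075 -0.06044082  0.04027803] [ 0.61994715 -0.05492981  0.04088369]
```

Both views agree that the tip is within about 2 mm of the red dot's centre. I'll hold for 2 s, then slide +36 mm along the stage x axis to blue.

```bash
python3 -m inch '[{"dx":0,"dy":0,"dz":0,"twist":0},{"dx":0,"dy":0,"dz":0,"twist":0},{"dx":0,"dy":0,"dz":0,"twist":0},{"dx":0,"dy":0,"dz":0,"twist":0},{"dx":0,"dy":0,"dz":0,"twist":0},{"dx":0,"dy":0,"dz":0,"twist":0},{"dx":0,"dy":0,"dz":0,"twist":0},{"dx":0,"dy":0,"dz":0,"twist":0},{"dx":0,"dy":0,"dz":0,"twist":0},{"dx":0,"dy":0,"dz":0,"twist":0}]' 0
python3 -m inch '[{"dx":0,"dy":0,"dz":0,"twist":0},{"dx":0,"dy":0,"dz":0,"twist":0},{"dx":0,"dy":0,"dz":0,"twist":0},{"dx":0,"dy":0,"dz":0,"twist":0},{"dx":0,"dy":0,"dz":0,"twist":0},{"dx":0,"dy":0,"dz":0,"twist":0},{"dx":0,"dy":0,"dz":0,"twist":0},{"dx":0,"dy":0,"dz":0,"twist":0},{"dx":0,"dy":0,"dz":0,"twist":0},{"dx":0,"dy":0,"dz":0,"twist":0}]' 0
python3 -m inch '[{"dx":0.003,"dy":-0.001,"dz":0,"twist":0},{"dx":0.009,"dy":-0.002,"dz":0,"twist":0},{"dx":0.018,"dy":-0.003,"dz":0,"twist":0},{"dx":0.028,"dy":-0.005,"dz":0,"twist":0},{"dx":0.038,"dy":-0.007,"dz":0,"twist":0},{"dx":0.048,"dy":-0.009,"dz":0,"twist":0},{"dx":0.058,"dy":-0.011,"dz":0,"twist":0},{"dx":0.066,"dy":-0.012,"dz":0,"twist":0},{"dx":0.07,"dy":-0.013,"dz":0,"twist":0},{"dx":0.071,"dy":-0.013,"dz":0,"twist":0}]' 0
python3 - <<'E'
from station import camera,readout
import cv2,pickle
from h import *
d={n:camera(n) for n in("wrist","side","scene")};pickle.dump(d,open("c4.pkl","wb"))
f=lambda n,a,b,x,y:cv2.resize(d[n]["frame"][b:b+y,a:a+x,::-1],(400,400),interpolation=2)
cv2.imwrite("pics/w4.png",cv2.hconcat([f("scene",230,200,60,60),f("side",210,160,60,60)]))
s=readout.read_state();print(s["eef_pos"],s["ft_force"])
x=np.array([.6542,-.0607,.044]);print(proj(d["scene"],x),proj(d["side"],x))
print(blobs(d["scene"],(105,110,50),(125,255,255),(250,215,275,240)),blobs(d["side"],(105,110,50),(125,255,255),(230,178,250,196)))
E
```

```text
clock: 7.5
eef_pos: [0.5239, -0.0576, 0.2183]
ee_rot: [0.093, 0.996, -0.0, 0.0]
ft_force: [1.5, -1.4, 5.5]
gripper_width: 0.017
finger_force: 58.6
clock: 8.5
eef_pos: [0.5239, -0.0575, 0.2183]
ee_rot: [0.093, 0.996, -0.0, 0.0]
ft_force: [1.7, -1.9, 4.9]
gripper_width: 0.0167
finger_force: 58.6
clock: 9.5
eef_pos: [0.5594, -0.0638, 0.2183]
ee_rot: [0.093, 0.996, 0.0, -0.0]
ft_force: [-0.7, -0.4, 7.6]
gripper_width: 0.017
finger_force: 58.7
[ 0.55931628 -0.06379811  0.21828096] [-0.52686919  0.12987385  6.28295807]
[263.32935067 229.8102526 ] [239.36226906 186.53552337]
[([262.7, 231.0], [261, 230, 5, 3, 11])] [([239.5, 187.0], [239, 187, 2, 1, 2])]
```

View pics/w4.png

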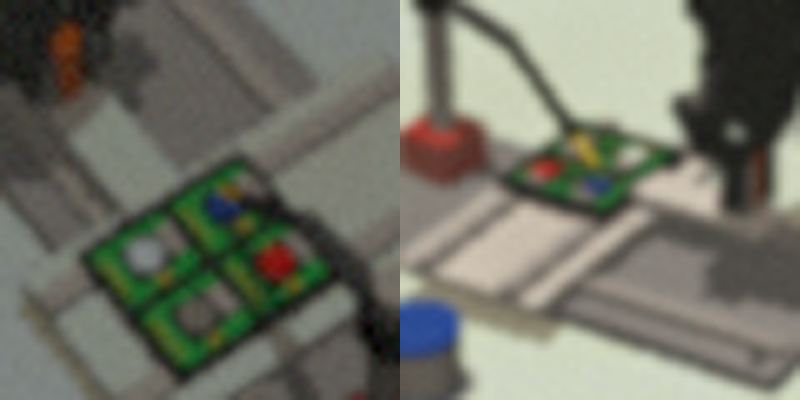

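The blue dot now sits where the red one was: tip at (597,167) right above blue at (597,186) in the side crop. I'll open, back off upward, and check.

```bash
python3 -m inch '[{"dx":0,"dy":0,"dz":0,"twist":0},{"dx":0,"dy":0,"dz":0,"twist":0},{"dx":0,"dy":0,"dz":0,"twist":0},{"dx":0,"dy":0,"dz":0,"twist":0},{"dx":0,"dy":0,"dz":0,"twist":0},{"dx":0,"dy":0,"dz":0,"twist":0},{"dx":0,"dy":0,"dz":0,"twist":0},{"dx":0,"dy":0,"dz":0,"twist":0},{"dx":0,"dy":0,"dz":0,"twist":0},{"dx":0,"dy":0,"dz":0,"twist":0}]' 1
python3 -m inch '[{"dx":0,"dy":0,"dz":0.02,"twist":0},{"dx":0,"dy":0,"dz":0.05,"twist":0},{"dx":0,"dy":0,"dz":0.09,"twist":0},{"dx":0,"dy":0,"dz":0.13,"twist":0},{"dx":0,"dy":0,"dz":0.17,"twist":0},{"dx":-0.03,"dy":0,"dz":0.2,"twist":0},{"dx":-0.07,"dy":0,"dz":0.2,"twist":0},{"dx":-0.11,"dy":0,"dz":0.2,"twist":0},{"dx":-0.15,"dy":0,"dz":0.2,"twist":0},{"dx":-0.17,"dy":0,"dz":0.2,"twist":0}]' 1
python3 - <<'E'
from station import camera,readout
import cv2,pickle
from h import *
d={n:camera(n) for n in("wrist","side","scene")};pickle.dump(d,open("c5.pkl","wb"))
f=lambda n,a,b,x,y:cv2.resize(d[n]["frame"][b:b+y,a:a+x,::-1],(288,288),interpolation=2)
cv2.imwrite("pics/w5.png",cv2.hconcat([d["wrist"]["frame"][:,:,::-1].copy(),cv2.resize(cv2.vconcat([f("scene",230,200,60,60),f("side",210,160,60,60)]),(192,384))]))
print(readout.read_state()["eef_pos"])
for n,bx in(("scene",(250,215,275,240)),("side",(230,178,250,196))):print(blobs(d[n],(105,110,50),(125,255,255),bx))
E
```

```text
clock: 10.65
eef_pos: [0.5593, -0.064, 0.2181]
ee_rot: [0.093, 0.996, 0.0, 0.0]
ft_force: [0.9, 0.0, 0.9]
gripper_width: 0.0852
finger_force: 0.0
clock: 11.65
eef_pos: [0.4733, -0.064, 0.3197]
ee_rot: [0.093, 0.996, -0.0, 0.001]
ft_force: [-0.4, 0.4, 0.8]
gripper_width: 0.085
finger_force: 0.0
[ 0.47439987 -0.06407205  0.31924335]
[([262.9, 231.0], [261, 230, 5, 3, 10])]
[([239.5, 187.0], [239, 187, 2, 1, 2])]
```

View pics/w5.png

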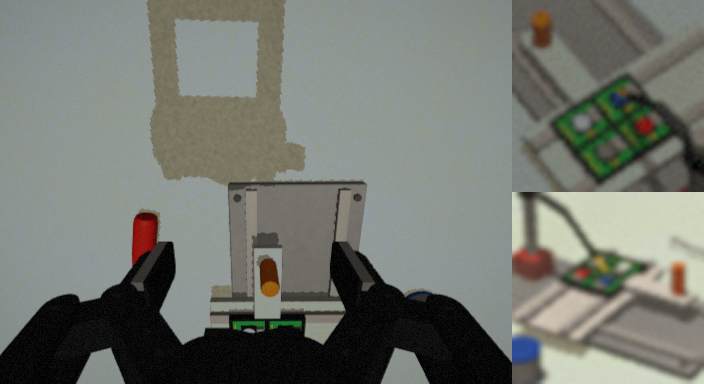

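After release the picture is unchanged. A check from above with the wrist camera is cheap, so I'll raise the tool well clear and look.

```bash
python3 -m inch '[{"dx":0,"dy":0,"dz":0.05,"twist":0},{"dx":0,"dy":0,"dz":0.1,"twist":0},{"dx":0,"dy":0,"dz":0.15,"twist":0},{"dx":0.04,"dy":0,"dz":0.2,"twist":0},{"dx":0.08,"dy":0,"dz":0.22,"twist":0},{"dx":0.12,"dy":0,"dz":0.22,"twist":0},{"dx":0.16,"dy":0,"dz":0.22,"twist":0},{"dx":0.18,"dy":0,"dz":0.22,"twist":0},{"dx":0.18,"dy":0,"dz":0.22,"twist":0},{"dx":0.18,"dy":0,"dz":0.22,"twist":0}]' 1
python3 - <<'E'
from station import camera
import cv2,pickle
from h import *
c=camera("wrist");pickle.dump(c,open("c6.pkl","wb"))
t=proj(c,(.6542,-.0607,.044));a,b=(int(v)-50 for v in t);b=min(b,284);print(t,a,b, proj(c,(.6542,-.0607,.053)))
cv2.imwrite("pics/w6.png",cv2.resize(c["frame"][b:b+100,a:a+100,::-1],(600,600),interpolation=2))
E
```

```text
clock: 12.8
eef_pos: [0.5646, -0.064, 0.4279]
ee_rot: [0.093, 0.996, 0.0, -0.0]
ft_force: [0.1, -0.2, -0.1]
gripper_width: 0.0855
finger_force: 0.0
[265.65432556 224.79441395] 215 174 [265.95768062 227.58720558]
```

View pics/w6.png

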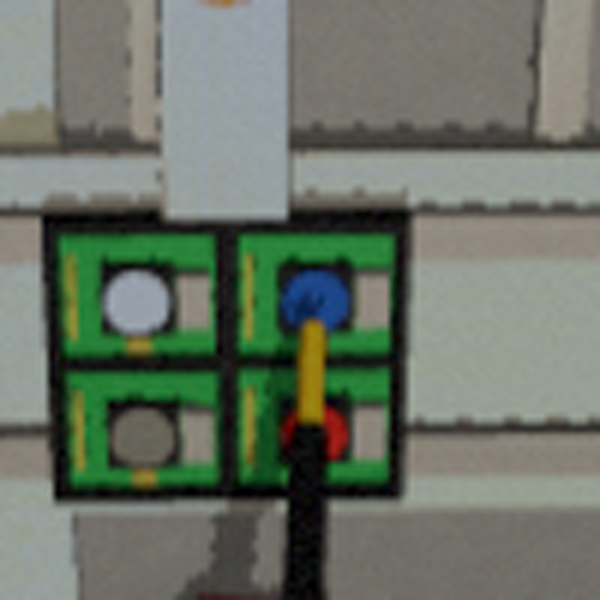

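Seen from above, the blue dot is centred at crop (316,301) and the tip end is at (313,322). The 9 mm height gap accounts for about 17 px of that, so the remaining offset is about 1–3 mm, inside the 7 mm limit. All four boards lie flat.

```bash
python3 -c "
from station import workorder
print(workorder.finish_job())"
```

```text
the job is handed in; nothing more can be done
None
```

I held the carrier still for over 2 s with the probe tip over the red dot, then slid it to the blue dot, let go and handed the job in at about 13 s; I measured the tip within about 2 mm of the red dot's centre and 1–3 mm of the blue's (limit 7 mm), and the hand-in returned no verdict.

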